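# Egg into the empty eggcup

## Robot

A 6-joint arm with a two-finger parallel gripper is mounted at the origin on a cart in front of the work surface, level with it; the furniture and walls round the work are solid. World frame = base frame: x ahead of the robot, y to its left, z up, the work surface at z = 0. Lengths are in m, angles in rad, forces in N, time in s.
With the tool pointing down it reaches from about 0.35 to 0.775 m from the base axis. Payload 5.5 kg.
Tool frame: the origin (TCP) lies midway between the tips of the shut fingers; the grasp point (between the pads) lies 19 mm behind it; z points along the fingers, y is the line along which they close (so a half turn about z gives the same grasp; the last joint's range is limited). The gripper opens to 85 mm and grips with 20 to 120 N. Pads are 22 mm wide; open, the fingers measure 114 mm over their backs; the gripper's body (76 mm by 85 mm) begins 54 mm behind the grasp point. The pads swing forward as they close: fully open they stand 13 mm farther back than shut.
Start: joints at [-1.422, 0.313, 0.046, 1.304, 0, 1.431], TCP at [0.164, -0.551, 0.21] pointing down, gripper open.
Joint ranges: [-2.76, 2.76], [-0.86, 1.69], [-1.03, 1.26], [-2.2, 2.34], [-1.47, 1.5], [-3.14, 3.14]. Speed limits (rad/s): [2.57, 2.57, 3.14, 3.14, 3.14, 3.14].

## Interface

Orientations are given as a unit quaternion [w, x, y, z].
In Python, from workcell import env gives the robot as it stands.
- The arm moves only by the tool move_arm, never from a script. Its argument "targets" is a list of rows, each a list of 3 entries, a list of its own where there are three numbers: the shift along the tool's x, y, z in mm, then the turn, a rotation vector about the tool's x, y, z in units of 10 degrees (1.0 is 10 degrees), then the closure, from -1 (fully open) to 1 (shut). In form: [[[dx, dy, dz], [ax, ay, az], gripper], ...]. A call has 1 to 5 rows; each row is the pose to reach, as a shift and turn from the pose commanded when the call began, along the tool's axes at that moment; what a row does not reach only later rows make up. A row lasts 1/8 s, in which the tool goes at most 62.5 mm and 10.7 degrees, less where a joint would pass 70% of its speed; a pose out of reach is approached as far as the arm can. A call with a gripper value outside its range is refused whole. The fingers move at their own pace and stop on an object; "squeeze" is the grip in N (left out, the last holds). Time passes only in rows, so rows that repeat a pose let the fingers close. It gives the time, the measured TCP pose, the force, the opening and the grip force at its end, in the units of the state.
- env.get_state(): the state, without advancing time (a new reading comes with each control period).
- env.read_camera(name): name is "scene" or "top" or "wrist"; returns a dict with "pixels" (400x640x3 uint8, red, green, blue), "fovy" (degrees; the focal length in pixels is half the picture's height over the tangent of half this angle, whatever the lens; pixels are square), "cx", "cy" (the principal point, pixels), "dist_coeffs" ([k1, k2, p1, p2, k3] as OpenCV has them; the pictures are not rectified), "extrinsics" (4x4, takes a point from world to camera coordinates); the wrist camera has in their place "mount" (4x4, takes a point from camera to tool coordinates, whose origin is the TCP and whose axes are the flange's). Camera axes: x right, y up, looking along -z (the intrinsics and any distortion apply to the point x, -y, -z); pixel columns grow to the right and rows downward; lengths in m; the calibration is good to about 2 mm. A picture is of the moment at which its call begins: read the wrist's pose just before it. There is no depth.
- env.hand_in(): hands the job in; it is judged then, once.
Trained networks look in a picture, given as the dict that the camera call returned (one of the last four; its "shot" number tells which), for a name from the list of things; names that differ only in an ending like _2 or _b are one class to them, and where a whole thing is asked for, a point or a joint stands for the part that bears it (a point fixed in the world has none). Each returns a list of dicts, best first, with "confidence" (0 to 1); they miss things now and then, are a little off and sometimes report something else, mostly with a low value. They report only what shows in the picture. A call takes as long as a camera call. They do not tell look-alikes from the thing itself.
- env.spot_in(thing, picture): "centre" ([x, y, z] in m, in world coordinates, good to about 4 mm: the middle of the surface that is visible of it).
- env.regions_of(thing, picture): "mask" (400x640 bool, what is visible of it).
- env.landmark_of(thing, picture): "centre" ([x, y, z] in m, in world coordinates, good to about 4 mm: a listed point, or the origin of a listed thing).
The state is a dict: "clock": time; "joint_pos": joint angles; "qvel": joint speeds; "tau": joint torques, N m; "tcp_pos": TCP position; "orientation": TCP orientation; "wrist_force": force on the tool from outside, world axes, zero at the start; "ft_torque": the same for the moment, N m; "finger_gap": finger opening in m; "grip_force": force on a finger pad.
Only numpy, scipy, OpenCV 4.12 (cv2) and the standard library are available. Lean on these libraries where they do the work, as an engineer would, in place of code of your own. Each camera call takes 0.05 s, during which the arm holds its last target. There are 200 camera calls.

## Task

Breakfast for two: take the egg out of the wooden egg rack and set it, blunt end down and upright, in the empty eggcup. The shell is thin, so hold it with a light grip and put it down softly; do not drop it or press it hard into the cup. Leave the other eggcup and its egg as they are.

Things in the scene. Friction and masses are not known exactly. Their poses are not given: they have to be found in the camera images.
- egg: The egg to move, the only one in the rack: pale brown, round, 56 mm tall, 44 mm across at its widest (22 mm above its lower, blunt end), 60 g, upright. Origin at its lower end, z along its axis to the pointed end. The shell fails if both fingers' forces on it, added, exceed 90 N (a grip of about 45 N), or if it meets the cup with over 40 N, or is let fall over 10 mm. A 20 N grip holds it.
- egg_middle (a point): The middle of that egg's widest section, on its axis, 22 mm above its lower end: the height to grip it.
- rack: Light wooden egg rack, a fixed block 75 x 180 mm and 30 mm high, with three round holes of 28 mm in a row, 58 mm apart. Origin at the centre of its underside, y along the row. The egg stands in the hole at y = -58 mm, sunk 5 mm into it, so that its widest section is 17 mm above the wood; the other holes are empty.
- cup_empty: White footed ceramic eggcup, loose, 54 mm across the foot, 48 mm high, mouth 32 mm inside and 40 mm outside. Origin at the centre of its underside, z up along its axis. The empty one, where the egg goes. An egg seated in it has sunk about 7 mm below the rim: its lower end is 41 mm above the cup's underside.
- cup_taken: White footed ceramic eggcup, loose, 54 mm across the foot, 48 mm high, mouth 32 mm inside and 40 mm outside. Origin at the centre of its underside, z up along its axis. This one already has an egg (same size) standing in it; leave both alone.
- egg_taken: The other egg, the same in every way, standing in the taken eggcup. Origin at its lower end.
Things that resemble listed ones, but are neither listed nor needed, are in the scene too. Leave any blue look-alike of the egg alone. What is shaped like the cup_empty but blue is not meant.

How it is judged:
By the outcome, as a careful person would: the job done as asked, in the order asked, and still so for the second after the job is handed in, with the robot touching nothing.
It also fails if it takes over 51 s, if anything falls off the work surface, if the arm or the gripper's body presses on something with over 40 N, if the wrist force passes 120 N, or if a joint passes its speed limit or range.

## Working session

There is one attempt and no reset: what is moved stays moved. The work goes in short steps, Python scripts to look and compute and a tool call to move; the robot and the scene stay as the last step left them, time stands still between calls to the robot, and variables do not carry over. Pictures are saved under pics/ and viewed, at most 12 in all, crops included, and the job is handed in when it is done.

Besides the shell and the picture viewer there is one more tool, called as name([rows], argument=value, ...), one row to a line, values as JSON. move_arm: Moves the arm, as the interface text tells. Its arguments: {"type":"object","properties":{"targets":{"type":"array","items":{"type":"array"}},"squeeze":{"type":"number"}},"required":["targets"]}

```bash
mkdir -p pics; cat > h.py <<'E'
import numpy as np, cv2
from workcell import env
def shot(n,save=None):
    p=env.read_camera(n)
    if save: cv2.imwrite('pics/'+save,p['pixels'][:,:,::-1])
    return p
def K(p):
    f=200/np.tan(np.radians(p['fovy'])/2); return np.array([[f,0,p['cx']],[0,f,p['cy']],[0,0,1]])
def ray(p,uv,E=None):
    E=np.array(p['extrinsics']) if E is None else E
    n=cv2.undistortPoints(np.array([[uv]],float),K(p),np.array(p['dist_coeffs'],float))[0,0]
    R=E[:3,:3]; return -R.T@E[:3,3], R.T@np.array([n[0],-n[1],-1])
def atz(p,uv,z,E=None):
    o,d=ray(p,uv,E); return o+d*(z-o[2])/d[2]
def proj(p,X,E=None):
    E=np.array(p['extrinsics']) if E is None else E
    c=E[:3,:3]@np.array(X)+E[:3,3]
    return cv2.projectPoints(np.array([[c[0],-c[1],-c[2]]]),np.zeros(3),np.zeros(3),K(p),np.array(p['dist_coeffs'],float))[0].ravel()
E
python3 - <<'E'
from h import *
np.set_printoptions(precision=4,suppress=True)
for n in ['scene','top']:
    p=shot(n,n+'1.png')
    for t in ['egg','egg_middle','rack','cup_empty','cup_taken','egg_taken']:
        for r in env.landmark_of(t,p): print(n,t,np.array(r['centre']),round(r['confidence'],2),proj(p,r['centre']).round())
    for t in ['egg','cup_empty']:
        for r in env.regions_of(t,p):
            m=r['mask']; ys,xs=np.nonzero(m); print(n,'mask',t,round(r['confidence'],2),xs.mean().round(1),ys.mean().round(1),xs.min(),xs.max(),ys.min(),ys.max(),p['pixels'][m].mean(0).round())
    print(np.array(p['extrinsics']),p['fovy'],p['dist_coeffs'])
s=env.get_state();print(s['clock'],s['tcp_pos'],s['orientation'],s['finger_gap'])
E
```

```text
scene egg [ 0.3949  0.1122 -0.0015] 0.95 [324. 269.]
scene egg [0.5275 0.1798 0.0264] 0.64 [254. 257.]
scene egg_middle [0.3934 0.1103 0.0213] 0.9 [325. 263.]
scene egg_middle [0.5264 0.1831 0.0463] 0.68 [253. 252.]
scene rack [0.5451 0.2381 0.0042] 0.56 [231. 278.]
scene cup_empty [ 0.4707 -0.0115 -0.0019] 0.92 [323. 221.]
scene cup_empty [ 0.3885  0.0266 -0.0018] 0.87 [345. 245.]
scene cup_taken [ 0.4935 -0.1996  0.001 ] 0.6 [351. 176.]
scene egg_taken [ 0.4985 -0.202   0.0423] 0.69 [351. 163.]
scene mask egg 0.71 252.6 249.1 242 263 238 260 [183. 155. 122.]
scene mask egg 0.55 324.3 259.9 315 334 248 271 [ 88.  97. 152.]
scene mask cup_empty 0.92 346.6 239.9 336 357 225 253 [ 70.  93. 157.]
scene mask cup_empty 0.74 322.2 215.4 311 333 201 228 [188. 180. 170.]
scene mask cup_empty 0.67 350.6 172.5 341 359 163 181 [179. 169. 159.]
[[-0.8567 -0.5156  0.0163  0.4016]
 [ 0.3584 -0.5722  0.7376 -0.2268]
 [-0.371   0.6378  0.675  -0.748 ]
 [ 0.      0.      0.      1.    ]] 55.166100421169574 [-0.0863  0.      0.      0.      0.    ]
top egg [0.3933 0.1058 0.0012] 0.94 [270. 254.]
top e
[... 387 characters left out ...]
.5279 0.1817 0.0262] 0.24 [230. 185.]
top cup_taken [ 0.4972 -0.1976 -0.0002] 0.82 [422. 199.]
top egg_taken [ 0.4968 -0.201   0.0383] 0.96 [428. 195.]
top mask egg 0.78 266.2 252.9 255 277 242 264 [ 61.  82. 142.]
top mask egg 0.71 228.0 182.7 217 239 172 194 [173. 148. 115.]
top mask cup_empty 0.86 309.5 257.7 296 323 244 271 [ 65.  91. 155.]
top mask cup_empty 0.84 327.6 213.6 314 341 200 227 [182. 177. 170.]
[[-0.0221 -0.9997  0.0117  0.0228]
 [ 0.9817 -0.0195  0.1893 -0.4964]
 [-0.1891  0.0157  0.9818 -0.9257]
 [ 0.      0.      0.      1.    ]] 42.66682947328948 [-0.0004  0.      0.      0.      0.    ]
0.9 [ 0.1638 -0.5512  0.2099] [ 0.0001  0.9896  0.1439 -0.    ] 0.08570619819924037
```

View pics/scene1.png

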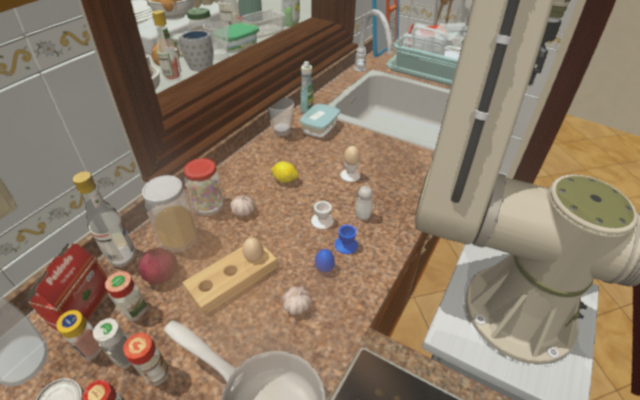

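View pics/top1.png

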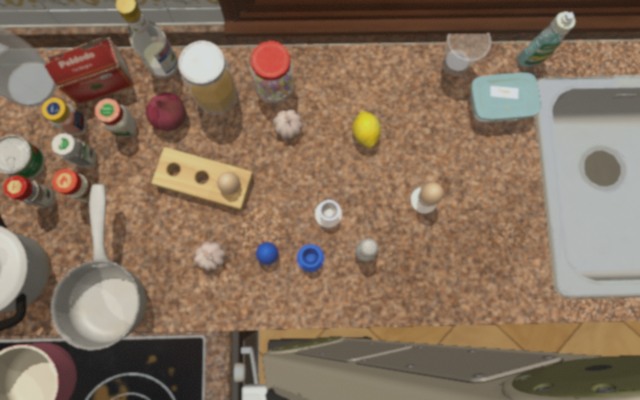

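The top view shows the brown egg in the rack at (228,183), the white empty cup at (327,214) and the taken cup at (425,198). The blue decoys are the egg at (267,253) and the cup at (310,257). The network positions match these. I'll start moving towards the egg and turn the tool so it closes across the rack.

move_arm([
  [[42, -45, 0], [0, 0, -1.05], -1],
  [[84, -90, 0], [0, 0, -2.1], -1],
  [[126, -135, 0], [0, 0, -3.15], -1],
  [[168, -180, 0], [0, 0, -4.2], -1],
  [[210, -225, 0], [0, 0, -5.25], -1],
], squeeze=20)

```text
clock: 1.52
tcp_pos: [0.3016, -0.2741, 0.2101]
orientation: [0.001, 0.822, 0.569, 0.0]
wrist_force: [1.7, -0.5, -1.1]
finger_gap: 0.0853
grip_force: 0.0
```

```bash
cat >> h.py <<'E'
from scipy.spatial.transform import Rotation as Rn
def pose():
    s=env.get_state(); return np.array(s['tcp_pos']), Rn.from_quat(np.roll(s['orientation'],-1)).as_matrix(), s
def delta(X):
    t,R,s=pose(); return R.T@(np.array(X)-t)*1000
E
python3 - <<'E'
from h import *
np.set_printoptions(precision=4,suppress=True)
def tri(u1,p1,u2,p2):
    A=[];b=[]
    for u,p in((u1,p1),(u2,p2)):
        o,d=ray(p,u);d/=np.linalg.norm(d);M=np.eye(3)-np.outer(d,d);A.append(M);b.append(M@o)
    return np.linalg.lstsq(np.vstack(A),np.hstack(b),rcond=None)[0]
a=shot('scene');b=shot('top')
print('egg mid of outline',tri((252.5,249),a,(228,183),b), atz(b,(228,183),.053),atz(a,(252.5,249),.053))
print('cup',tri((322,215),a,(327.5,213.6),b), atz(b,(327.5,213.6),.04))
t,R,s=pose();print(s['clock'],t,R,s['joint_pos'],delta([.527,.181,.21]))
E
```

```text
egg mid of outline [0.5262 0.1809 0.0529] [0.5253 0.1804 0.053 ] [0.5272 0.1813 0.053 ]
cup [ 0.469  -0.0069  0.0243] [ 0.4649 -0.007   0.04  ]
1.625 [ 0.3022 -0.2706  0.2102] [[ 0.3482  0.9374  0.0005]
 [ 0.9374 -0.3482  0.0016]
 [ 0.0017 -0.0001 -1.    ]] [-0.9298 -0.0145 -0.3426  1.2437  0.0014  0.9967] [501.5738  53.4273   1.0443]
```

move_arm([
  [[61, 6, 0], [0, 0, -0.1], -1],
  [[122, 13, 0], [0, 0, -0.2], -1],
  [[183, 19, 0], [0, 0, -0.2], -1],
  [[244, 26, 0], [0, 0, -0.2], -1],
  [[305, 32, 0], [0, 0, -0.2], -1],
])

```text
clock: 2.25
tcp_pos: [0.4412, -0.0011, 0.2103]
orientation: [0.001, 0.814, 0.58, 0.0]
wrist_force: [0.8, -1.2, 0.4]
finger_gap: 0.085
grip_force: 0.0
```

```bash
python3 - <<'E'
from h import *
t,R,s=pose();print(s['clock'],t,s['wrist_force'],s['joint_pos'],delta([.5265,.181,.20]),R[:,0])
E
```

```text
2.25 [ 0.44116558 -0.00111773  0.2102526 ] [ 0.76579221 -1.22254187  0.43318286] [-1.84499742e-01  5.28663175e-02 -2.73504263e-01  1.24274685e+00
 -5.12513235e-04  1.71847033e+00] [199.99251534  21.26345039  10.23755066] [ 3.26099322e-01  9.45335477e-01 -2.59904869e-04]
```

```bash
cat >> h.py <<'E'
def wrist(save=None):
    t,R,s=pose(); p=shot('wrist',save); T=np.eye(4);T[:3,:3]=R;T[:3,3]=t
    return p,np.linalg.inv(T@np.array(p['mount']))
E
python3 - <<'E'
from h import *
np.set_printoptions(precision=4,suppress=True)
p=shot('top')  # let arm settle
p,E=wrist('w1.png'); print(np.array(p['mount']))
for t in ['egg_middle','cup_empty','egg']:
    for r in env.landmark_of(t,p): print(t,np.array(r['centre']),round(r['confidence'],2),proj(p,r['centre'],E).round())
for t in ['egg','cup_empty']:
    for r in env.regions_of(t,p):
        m=r['mask']; ys,xs=np.nonzero(m); print('mask',t,round(r['confidence'],2),xs.min(),xs.max(),ys.min(),ys.max(),p['pixels'][m].mean(0).round())
print(delta([.5265,.181,.20]),pose()[0])
E
```

```text
[[ 0.0001  0.9514  0.3079  0.0798]
 [ 1.     -0.0004  0.001  -0.0002]
 [ 0.001   0.3079 -0.9514 -0.1646]
 [ 0.      0.      0.      1.    ]]
egg_middle [0.3925 0.1134 0.0264] 0.72 [242.  95.]
cup_empty [ 0.4708 -0.0113  0.0003] 0.93 [347. 176.]
cup_empty [ 0.3853  0.0285 -0.0013] 0.67 [269. 168.]
egg [0.3922 0.1104 0.0027] 0.62 [248.  98.]
mask egg 0.57 223 266 74 117 [ 47.  86. 182.]
mask cup_empty 0.73 325 369 152 201 [234. 228. 221.]
[202.8906  21.7409   9.7077] [ 0.4396 -0.0036  0.2098]
```

View pics/w1.png

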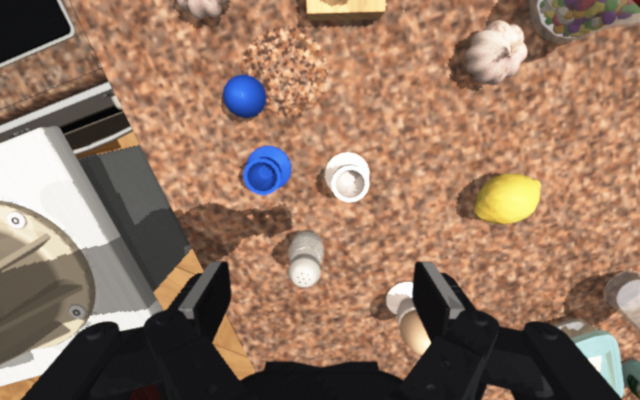

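The mouth of the white cup is at about (348,181), the blue cup is beside it at (268,170), and the rack end at (346,5) is lined up with the tool. I'll move closer to the egg and look again.

move_arm([
  [[50, 11, 0], [0, 0, 0], -1],
  [[100, 21, 10], [0, 0, 0], -1],
  [[100, 21, 10], [0, 0, 0], -1],
])

```text
clock: 2.98
tcp_pos: [0.4931, 0.0856, 0.199]
orientation: [-0.0, 0.814, 0.581, -0.0]
wrist_force: [-1.2, -0.7, 0.5]
finger_gap: 0.0853
grip_force: 0.0
```

```bash
python3 - <<'E'
from h import *
np.set_printoptions(precision=4,suppress=True)
p=shot('top')
p,E=wrist('w2.png')
for t in ['egg_middle','cup_empty','egg']:
    for r in env.landmark_of(t,p): print(t,np.array(r['centre']),round(r['confidence'],2),proj(p,r['centre'],E).round())
for t in ['egg','cup_empty','rack']:
    for r in env.regions_of(t,p):
        m=r['mask']; ys,xs=np.nonzero(m); print('mask',t,round(r['confidence'],2),xs.min(),xs.max(),ys.min(),ys.max(),xs.mean(),ys.mean(),p['pixels'][m].mean(0).round())
for X in ([.5265,.181,.053],[.5265,.181,.047],[.5265,.181,.030]): print(proj(p,X,E))
t,R,s=pose();print(t,R,s['clock'])
E
```

```text
egg_middle [0.5255 0.1824 0.0475] 0.81 [321.  74.]
egg_middle [0.3929 0.1149 0.0258] 0.6 [227. 180.]
cup_empty [ 0.4714 -0.0112 -0.0014] 0.82 [331. 247.]
cup_empty [0.3855 0.0269 0.0006] 0.74 [256. 241.]
egg [0.3936 0.1125 0.0031] 0.88 [234. 177.]
egg [0.5259 0.1805 0.0269] 0.84 [322.  77.]
egg [ 0.547   0.2352 -0.0026] 0.3 [325.  18.]
mask egg 0.91 209 250 163 201 229.7088803088803 181.97683397683397 [ 48.  89. 189.]
mask egg 0.71 300 347 48 97 323.59508547008545 72.52350427350427 [222. 195. 159.]
mask cup_empty 0.93 230 276 222 273 252.7971095052807 246.50083379655365 [ 40.  75. 162.]
mask cup_empty 0.74 310 351 227 279 330.62883087400684 252.00964812712826 [233. 227. 220.]
mask cup_empty 0.65 399 403 375 377 401.0 376.0 [108.  87.  69.]
[322.9685  74.3909]
[322.946   74.8873]
[322.8866  76.1947]
[0.4922 0.0843 0.2003] [[ 0.3266  0.9452  0.0007]
 [ 0.9452 -0.3266 -0.0002]
 [ 0.      0.0007 -1.    ]] 3.375
```

View pics/w2.png

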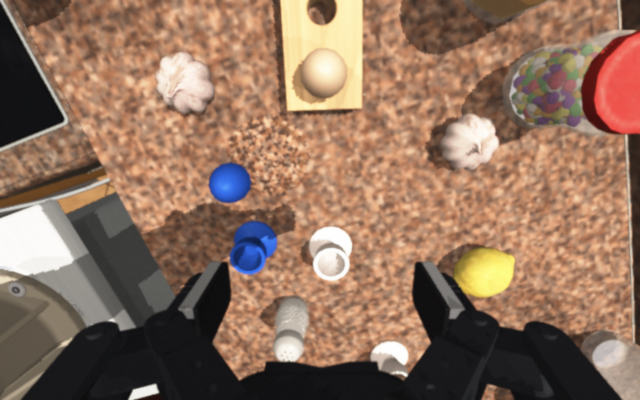

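The egg centre is at (323,73), close to the prediction of (323,74), and the fingers will have clear space on both sides. I'll move over it and then down.

move_arm([
  [[52, 0, 10], [0, 0, 0], -1],
  [[104, 1, 20], [0, 0, 0], -1],
  [[104, 1, 60], [0, 0, 0], -1],
  [[104, 1, 100], [0, 0, 0], -1],
  [[104, 1, 120], [0, 0, 0], -1],
])

```text
clock: 4.0
tcp_pos: [0.5255, 0.1829, 0.0777]
orientation: [-0.001, 0.814, 0.581, -0.001]
wrist_force: [1.0, -0.1, -0.0]
finger_gap: 0.0852
grip_force: 0.0
```

```bash
python3 - <<'E'
from h import *
np.set_printoptions(precision=4,suppress=True)
p=shot('top'); p=shot('top')
t,R,s=pose();print(t,s['wrist_force'],s['clock'],delta([.5268,.1818,.030]))
E
```

```text
[0.5248 0.1826 0.0775] [0.1215 1.1454 0.6435] 4.1 [-0.0145  2.338  47.4612]
```

move_arm([
  [[0, 2, 20], [0, 0, 0], -1],
  [[0, 2, 36], [0, 0, 0], -1],
  [[0, 2, 44], [0, 0, 0], -1],
  [[0, 2, 46], [0, 0, 0], -0.4],
  [[0, 2, 46], [0, 0, 0], -0.2],
])

```text
clock: 4.72
tcp_pos: [0.5292, 0.1828, 0.0343]
orientation: [0.0, 0.814, 0.581, 0.0]
wrist_force: [-0.7, 0.1, 0.0]
finger_gap: 0.052
grip_force: 0.0
```

```bash
python3 - <<'E'
from h import *
np.set_printoptions(precision=4,suppress=True)
p=shot('top'); p,E=wrist('w3.png'); im=p['pixels'][200:,100:540,::-1]; a=shot('scene')['pixels'][180:300,170:330,::-1]
cv2.imwrite('pics/w3s.png',np.vstack([im[:, :],cv2.resize(a,(440,330),interpolation=cv2.INTER_CUBIC)]))
t,R,s=pose();print(t,s['wrist_force'],s['clock'],s['finger_gap'],s['grip_force'])
E
```

```text
[0.5293 0.1829 0.0344] [ 0.908   0.1647 -0.466 ] 4.875 0.05133877713298336 0.0
```

View pics/w3s.png

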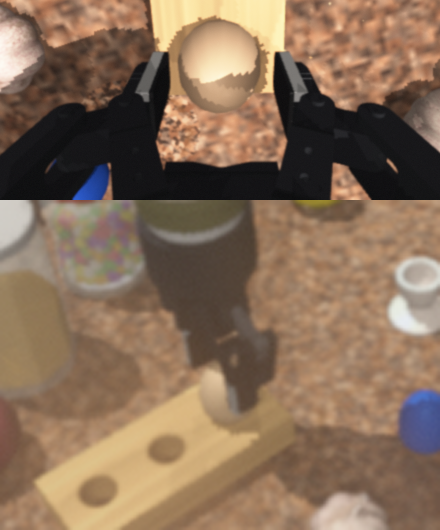

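```bash
python3 - <<'E'
from h import *
np.set_printoptions(precision=1,suppress=True)
t,R,s=pose(); p,E=wrist()
off=np.array([100,200])
for X in ([0,0,-.019],[0,.026,-.005],[0,-.026,-.005],[.011,.026,-.005],[-.011,.026,-.005],[0,.026,-.024]): print(X,proj(p,t+R@np.array(X),E)-off)
for r in env.regions_of('egg',p):
    m=r['mask']; ys,xs=np.nonzero(m); print(r['confidence'],xs.min()-100,xs.max()-100,ys.min()-200,ys.max()-200)
# predicted silhouette of egg centred at given xy
th=np.linspace(0,2*np.pi,60); 
for xy in ([.5268,.1818],[.5293,.1829]):
    P=[]
    for z in np.linspace(.031,.08,30):
        d=z-.047; r=.022*np.sqrt(max(0,1-(d/(.034 if d>0 else .022))**2))
        P+=[proj(p,[xy[0]+r*np.cos(a),xy[1]+r*np.sin(a),z],E)-off for a in th]
    P=np.array(P); print(xy,P.min(0),P.max(0))
E
```

```text
[0, 0, -0.019] [221.8  63.1]
[0, 0.026, -0.005] [268.5  50.8]
[0, -0.026, -0.005] [175.2  50.7]
[0.011, 0.026, -0.005] [269.4  32.6]
[-0.011, 0.026, -0.005] [267.6  68.3]
[0, 0.026, -0.024] [273.8  68. ]
0.87 178 260 20 112
0.74 48 108 161 199
[0.5268, 0.1818] [176.2  19.2] [259.8 113.5]
[0.5293, 0.1829] [179.9  16. ] [263.8 110.2]
```

move_arm([
  [[-1, -1, 4], [0, 0, 0], -0.2],
  [[-1, -1, 4], [0, 0, 0], 0.0],
  [[-1, -1, 4], [0, 0, 0], 0.2],
  [[-1, -1, 4], [0, 0, 0], 0.3],
  [[-1, -1, 4], [0, 0, 0], 0.4],
], squeeze=22)

```text
clock: 5.6
tcp_pos: [0.5276, 0.1821, 0.0299]
orientation: [0.0, 0.814, 0.581, -0.0]
wrist_force: [0.6, -0.9, 0.5]
finger_gap: 0.0389
grip_force: 21.2
```

```bash
python3 - <<'E'
from h import *
p,E=wrist(); im=p['pixels'][200:,100:540,::-1]; a=shot('scene')['pixels'][180:300,170:330,::-1]
cv2.imwrite('pics/w4.png',np.vstack([cv2.resize(im[:,80:360],(560,400)),cv2.resize(a[40:110,50:120],(560,200)) if 0 else cv2.resize(a[40:110,20:160],(400,200)) if 0 else cv2.resize(a[40:90,20:160],(560,200),interpolation=cv2.INTER_CUBIC)]))
for r in env.regions_of('egg',p):
    m=r['mask']; ys,xs=np.nonzero(m); print(r['confidence'],xs.min()-100,xs.max()-100,ys.min()-200,ys.max()-200)
s=env.get_state(); print(s['finger_gap'],s['grip_force'],s['wrist_force'])
E
```

```text
0.8 63 109 152 199
0.65 181 263 20 116
0.039780358100715126 21.242615282535553 [-0.26373242 -0.23498541  0.2777306 ]
```

View pics/w4.png

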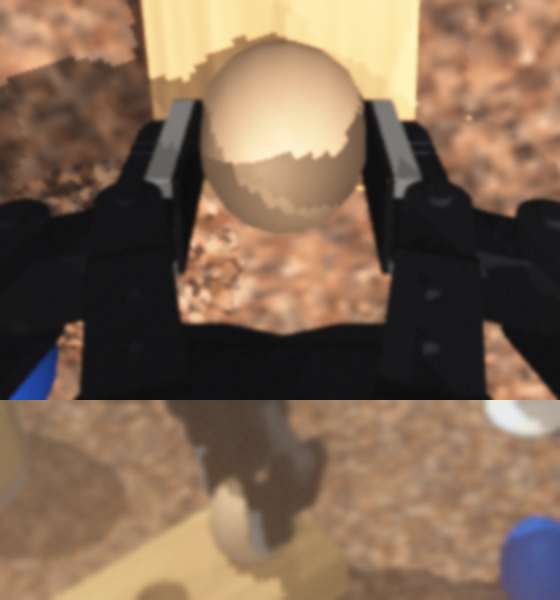

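The pads touch the egg on both sides at a 21 N grip, and the egg is centred between them. I'll lift slowly.

move_arm([
  [[0, 0, -3], [0, 0, 0], 0.4],
  [[0, 0, -8], [0, 0, 0], 0.4],
  [[0, 0, -16], [0, 0, 0], 0.4],
  [[0, 0, -30], [0, 0, 0], 0.4],
  [[0, 0, -50], [0, 0, 0], 0.4],
], squeeze=24)

```text
clock: 6.38
tcp_pos: [0.5274, 0.1821, 0.0808]
orientation: [-0.0, 0.814, 0.581, -0.0]
wrist_force: [-0.2, -0.3, -0.5]
finger_gap: 0.039
grip_force: 23.1
```

```bash
python3 - <<'E'
from h import *
np.set_printoptions(precision=4,suppress=True)
b=shot('top')
p,E=wrist('w5.png')
for t in ['egg_middle','egg']:
    for r in env.landmark_of(t,p): print(t,np.array(r['centre']),round(r['confidence'],2))
for r in env.regions_of('egg',p):
    m=r['mask']; ys,xs=np.nonzero(m); print(r['confidence'],xs.min()-100,xs.max()-100,ys.min()-200,ys.max()-200)
t,R,s=pose();print(t,s['finger_gap'],s['grip_force'],s['wrist_force'],s['clock'],R[:,0])
a=shot('scene'); cv2.imwrite('pics/s5.png',cv2.resize(a['pixels'][160:320,180:400,::-1],(770,560),interpolation=cv2.INTER_CUBIC))
E
```

```text
egg_middle [0.531  0.18   0.1009] 0.94
egg [0.531  0.1842 0.0792] 0.81
0.96 181 262 20 116
[0.5276 0.1821 0.0798] 0.0393691445764735 23.113642036914825 [-0.3089  0.4163 -0.9551] 6.625 [0.3248 0.9458 0.    ]
```

View pics/s5.png

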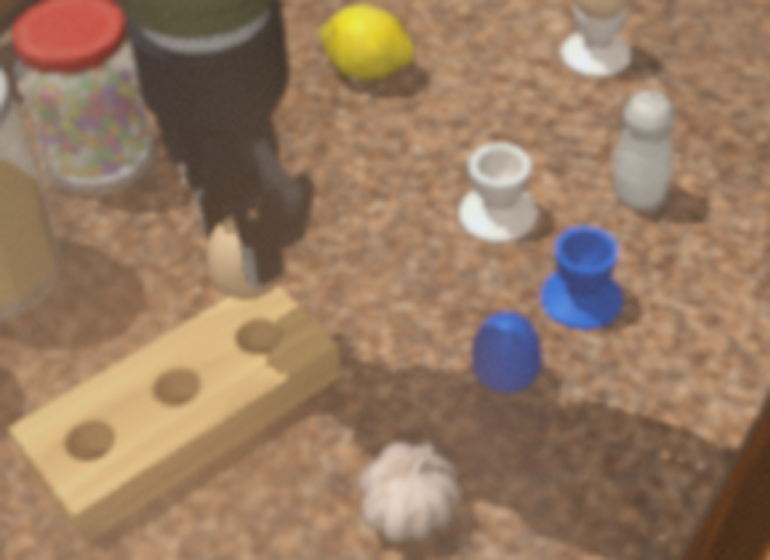

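The egg is out of the hole and upright in the fingers. Next I'll locate the cup by fitting its foot and rim circles to the mask outlines in the wrist and top pictures.

```bash
python3 - <<'E'
from h import *
from scipy.optimize import least_squares
np.set_printoptions(precision=4,suppress=True)
th=np.linspace(0,2*np.pi,90)
C=np.vstack([np.c_[r*np.cos(th),r*np.sin(th),0*th+z] for r,z in((.027,.0),(.027,.003),(.020,.048))])
def bounds(p,E,xy):
    P=np.array([proj(p,c+[xy[0],xy[1],0],E) for c in C]); return np.r_[P.min(0),P.max(0)]
pw,_=wrist(); M=np.array(pw['mount'])
def Ew(t,R): T=np.eye(4);T[:3,:3]=R;T[:3,3]=t; return np.linalg.inv(T@M)
R2=np.array([[.3266,.9452,.0007],[.9452,-.3266,-.0002],[0,.0007,-1]])
V=[('w1',pw,Ew([.4396,-.0036,.2098],R2),[325,152,370,202]),('w2',pw,Ew([.4922,.0843,.2003],R2),[310,227,352,280])]
for n in('top','scene'):
    p=shot(n)
    for r in env.regions_of('cup_empty',p):
        m=r['mask'];ys,xs=np.nonzero(m);c=p['pixels'][m].mean(0)
        g=proj(p,[.469,-.009,.025])
        if abs(c[2]-c[0])<40 and np.hypot(xs.mean()-g[0],ys.mean()-g[1])<10: V.append((n,p,np.array(p['extrinsics']),[xs.min(),ys.min(),xs.max()+1,ys.max()+1]))
for n,p,E,b in V:
    s=least_squares(lambda q:bounds(p,E,q)-b,[.469,-.009],diff_step=1e-4); print(n,s.x,s.fun.round(1))
for f,e,(u,v) in(('w1',V[0][2],(348,177)),('w2',V[1][2],(331,253))):
    im=cv2.cvtColor(cv2.imread(f'pics/{f}.png'),cv2.COLOR_BGR2GRAY)[v-40:v+40,u-40:u+40]
    h=cv2.HoughCircles(cv2.resize(im,None,fx=4,fy=4,interpolation=cv2.INTER_CUBIC),cv2.HOUGH_GRADIENT,1,20,param1=100,param2=25,minRadius=40,maxRadius=130)
    if h is not None:
        for x,y,r in h[0][:4]: print(f,(x/4+u-40,y/4+v-40,r/4),atz(pw,(x/4+u-40,y/4+v-40),.048,e))
    # crop
    cv2.imwrite(f'pics/c_{f}.png',cv2.resize(im,(400,400),interpolation=cv2.INTER_CUBIC))
cv2.imwrite('pics/c.png',np.hstack([cv2.imread('pics/c_w1.png'),cv2.imread('pics/c_w2.png')]))
E
```

```text
w1 [ 0.4674 -0.0187] [-0.1 -0.2  0.1  0.1]
w2 [ 0.4721 -0.0106] [-0.5 -0.5  0.5  0.5]
top [ 0.4705 -0.0094] [-0.7 -1.4  0.7  1.5]
scene [ 0.4713 -0.0128] [-0.1 -0.6  0.1  0.6]
w1 (np.float32(347.375), np.float32(174.875), np.float32(22.7)) [ 0.4669 -0.0078  0.048 ]
w1 (np.float32(349.375), np.float32(184.125), np.float32(18.275)) [ 0.4659 -0.018   0.048 ]
w1 (np.float32(345.875), np.float32(179.875), np.float32(19.4)) [ 0.4638 -0.0124  0.048 ]
w1 (np.float32(341.875), np.float32(176.375), np.float32(16.9)) [ 0.461  -0.0074  0.048 ]
w2 (np.float32(330.125), np.float32(259.625), np.float32(16.65)) [ 0.472  -0.0035  0.048 ]
w2 (np.float32(331.125), np.float32(266.125), np.float32(18.525)) [ 0.4705 -0.0116  0.048 ]
w2 (np.float32(330.375), np.float32(246.625), np.float32(21.175)) [0.4774 0.0116 0.048 ]
w2 (np.float32(331.125), np.float32(253.625), np.float32(11.45)) [0.4754 0.0032 0.048 ]
```

View pics/c.png

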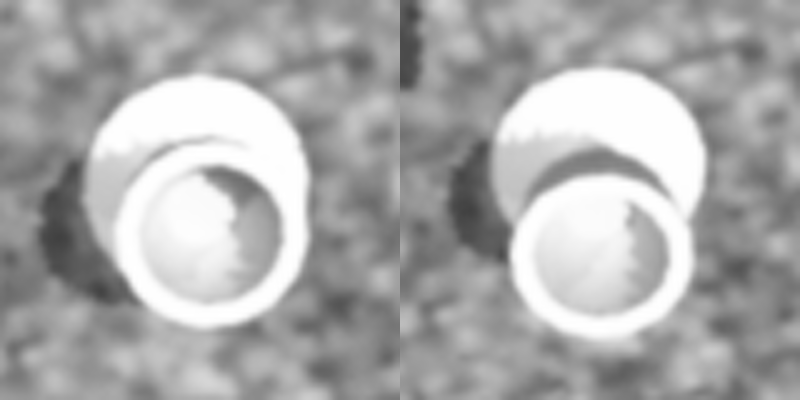

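move_arm([
  [[0, 0, -25], [0, 0, 0], 0.4],
  [[-30, 2, -50], [0, 0, 0], 0.4],
  [[-80, 4, -60], [0, 0, 0], 0.4],
  [[-130, 6, -60], [0, 0, 0], 0.4],
  [[-170, 8, -60], [0, 0, 0], 0.4],
])

```text
clock: 7.55
tcp_pos: [0.4794, 0.0173, 0.14]
orientation: [0.0, 0.814, 0.581, 0.0]
wrist_force: [0.2, -1.1, -0.6]
finger_gap: 0.0393
grip_force: 23.2
```

move_arm([
  [[-40, 1, 0], [0, 0, 0], 0.4],
  [[-80, 1, 0], [0, 0, 0], 0.4],
  [[-110, 1, 0], [0, 0, 0], 0.4],
  [[-110, 1, 0], [0, 0, 0], 0.4],
  [[-110, 1, 0], [0, 0, 0], 0.4],
])

```text
clock: 8.18
tcp_pos: [0.4452, -0.0853, 0.1398]
orientation: [-0.0, 0.814, 0.581, 0.0]
wrist_force: [-0.1, 0.7, -1.2]
finger_gap: 0.0389
grip_force: 23.2
```

```bash
cat > look.py <<'E'
from h import *
from scipy.optimize import least_squares
np.set_printoptions(precision=4,suppress=True)
shot('top');shot('top')
p,E=wrist('w6.png')
th=np.linspace(0,2*np.pi,90)
C=np.vstack([np.c_[r*np.cos(th),r*np.sin(th),0*th+z] for r,z in((.027,.0),(.027,.003),(.020,.048))])
def bounds(xy):
    P=np.array([proj(p,c+[xy[0],xy[1],0],E) for c in C]); return np.r_[P.min(0),P.max(0)]
for r in env.regions_of('cup_empty',p):
    m=r['mask'];ys,xs=np.nonzero(m);c=p['pixels'][m].mean(0)
    if abs(c[2]-c[0])<40 and m.sum()>200:
        b=[xs.min(),ys.min(),xs.max()+1,ys.max()+1]
        s=least_squares(lambda q:bounds(q)-b,[.469,-.009],diff_step=1e-4); print(s.x,s.fun.round(1),b)
for r in env.regions_of('egg',p):
    m=r['mask'];ys,xs=np.nonzero(m);print('egg',r['confidence'],xs.min()-100,xs.max()-100,ys.min()-200,ys.max()-200)
for r in env.landmark_of('cup_empty',p): print(r)
t,R,s=pose();print(t,s['clock'],s['grip_force'],R[:,0],R[:,2],delta([.471,-.011,.08]))
E
python3 look.py
```

```text
[ 0.4716 -0.009 ] [ 0.2 -0.2 -0.2  0.2] [np.int64(292), np.int64(68), np.int64(352), np.int64(130)]
egg 0.92 57 102 -200 -188
egg 0.76 180 262 20 116
{'centre': [0.4702, -0.0117, 0.001], 'confidence': 0.63}
{'centre': [0.3901, 0.0252, 0.0001], 'confidence': 0.58}
[ 0.4453 -0.0849  0.1398] 8.475 23.23934644460678 [ 0.3235  0.9462 -0.    ] [-0.0001  0.     -1.    ] [78.2373  0.3868 59.8205]
```

View pics/w6.png

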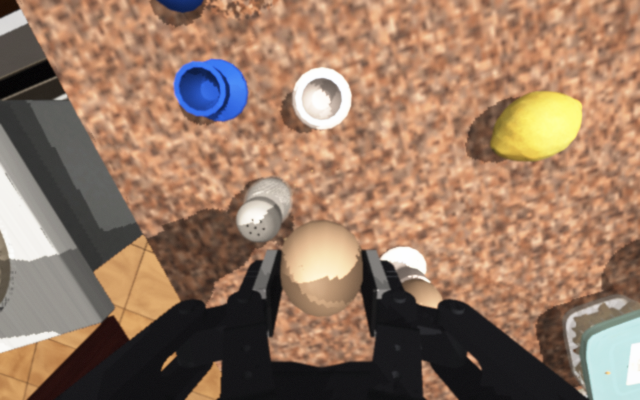

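The view shows the white cup mouth at (322,99) and the egg held at (322,268), both clear. I'll fit the egg's offset in the hand with the same camera.

```bash
python3 - <<'E'
from h import *
from scipy.optimize import least_squares
np.set_printoptions(precision=4,suppress=True)
t,R,s=pose(); p,E=wrist()
m=max(env.regions_of('egg',p),key=lambda r:r['mask'].sum())['mask'];ys,xs=np.nonzero(m);b=np.array([xs.min(),ys.min(),xs.max()+1,ys.max()+1])
th=np.linspace(0,2*np.pi,40)
C=[]
for d in np.linspace(-.022,.034,25):
    r=.022*np.sqrt(max(0,1-(d/(.034 if d>0 else .022))**2)); C.append(np.c_[r*np.cos(th),r*np.sin(th),0*th-d])
C=np.vstack(C)
def f(q):
    P=np.array([proj(p,t+R@(c+q),E) for c in C]); return np.r_[P.min(0),P.max(0)]-b
sol=least_squares(f,[0,0,-.017],diff_step=1e-3,x_scale=.01); print('egg mid in tool',sol.x,sol.fun,b)
s2=least_squares(lambda q:f([q[0],q[1],-.017]),[1e-3,1e-3],diff_step=1e-2); print(s2.x,s2.fun)
e=t+R@np.r_[s2.x,-.017]; print(e, R.T@(np.array([.4715,-.0095,.08])-e)*1000, t)
E
```

```text
egg mid in tool [-0.0014  0.0001 -0.0156] [-0.4447  0.4105  0.4446 -0.3563] [280 220 364 317]
[-0.0005  0.0001] [-0.8823 -0.0858  0.8819  0.1641]
[ 0.4452 -0.0854  0.1568] [80.368   0.3025 76.8205] [ 0.4453 -0.0849  0.1398]
```

move_arm([
  [[40, 0, 0], [0, 0, 0], 0.4],
  [[80, 0, 10], [0, 0, 0], 0.4],
  [[80, 0, 40], [0, 0, 0], 0.4],
  [[80, 0, 65], [0, 0, 0], 0.4],
  [[80, 0, 75], [0, 0, 0], 0.4],
])

```text
clock: 9.2
tcp_pos: [0.4701, -0.0094, 0.0635]
orientation: [-0.001, 0.814, 0.581, -0.001]
wrist_force: [-0.2, 0.4, -1.8]
finger_gap: 0.039
grip_force: 23.3
```

```bash
python3 - <<'E'
from h import *
np.set_printoptions(precision=4,suppress=True)
shot('top');shot('top');b=shot('top');a=shot('scene')
t,R,s=pose();print(t,s['wrist_force'],s['clock'],delta([.4715,-.0097,.046]))
u=cv2.resize(a['pixels'][165:245,270:370,::-1],(400,320),interpolation=cv2.INTER_CUBIC);v=cv2.resize(b['pixels'][160:240,280:380,::-1],(400,320),interpolation=cv2.INTER_CUBIC)
cv2.imwrite('pics/s7.png',np.hstack([u,v]))
E
```

```text
[ 0.4717 -0.0101  0.0655] [ 1.1465  0.1607 -1.5206] 9.4 [ 0.3112 -0.3355 19.5198]
```

View pics/s7.png

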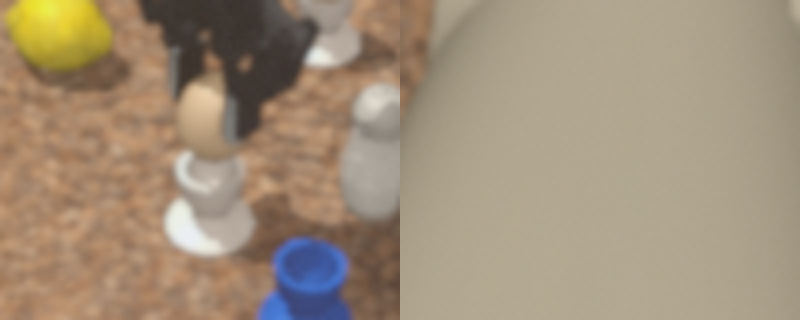

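The egg is directly above the cup mouth. I'll lower it gently and watch the force.

move_arm([
  [[0, 0, 5], [0, 0, 0], 0.4],
  [[0, 0, 9], [0, 0, 0], 0.4],
  [[0, 0, 12], [0, 0, 0], 0.4],
  [[0, 0, 14], [0, 0, 0], 0.4],
  [[0, 0, 14], [0, 0, 0], 0.4],
])

```text
clock: 10.02
tcp_pos: [0.471, -0.0099, 0.0507]
orientation: [-0.0, 0.814, 0.581, -0.0]
wrist_force: [1.6, 0.2, -1.1]
finger_gap: 0.0391
grip_force: 23.3
```

move_arm([
  [[0, 0, 0.5], [0, 0, 0], 0.4],
  [[0, 0, 1], [0, 0, 0], 0.4],
  [[0, 0, 1.5], [0, 0, 0], 0.4],
  [[0, 0, 2], [0, 0, 0], 0.4],
])

```text
clock: 10.52
tcp_pos: [0.4712, -0.0099, 0.0489]
orientation: [0.0, 0.814, 0.581, -0.0]
wrist_force: [-0.4, 0.0, -0.4]
finger_gap: 0.0394
grip_force: 23.3
```

move_arm([
  [[0, 0, 0.5], [0, 0, 0], 0.4],
  [[0, 0, 1], [0, 0, 0], 0.4],
  [[0, 0, 1.5], [0, 0, 0], 0.4],
  [[0, 0, 1.5], [0, 0, 0], 0.4],
])

```text
clock: 11.02
tcp_pos: [0.4712, -0.0099, 0.0474]
orientation: [0.0, 0.814, 0.581, 0.0]
wrist_force: [-0.1, 0.2, -0.1]
finger_gap: 0.0388
grip_force: 23.3
```

move_arm([
  [[0, 0, 0.5], [0, 0, 0], 0.4],
  [[0, 0, 1], [0, 0, 0], 0.4],
  [[0, 0, 1], [0, 0, 0], 0.4],
])

```text
clock: 11.4
tcp_pos: [0.4714, -0.0099, 0.0466]
orientation: [0.0, 0.814, 0.581, 0.0]
wrist_force: [-0.9, 0.3, 2.3]
finger_gap: 0.0393
grip_force: 23.9
```

move_arm([
  [[0, 0, 0.4], [0, 0, 0], 0.4],
  [[0, 0, 0.4], [0, 0, 0], 0.4],
])

```text
clock: 11.65
tcp_pos: [0.4714, -0.0099, 0.0462]
orientation: [0.0, 0.814, 0.581, 0.0]
wrist_force: [-0.2, 0.9, 3.6]
finger_gap: 0.0391
grip_force: 24.1
```

```bash
python3 - <<'E'
from h import *
shot('top');a=shot('scene');s=env.get_state();print(s['wrist_force'],s['ft_torque'],s['tcp_pos'],s['clock'])
cv2.imwrite('pics/s8.png',cv2.resize(a['pixels'][165:245,270:370,::-1],(600,480),interpolation=cv2.INTER_CUBIC))
E
```

```text
[-0.02696879  0.42613391  2.12081941] [ 0.1404148  -0.01111513  0.03257147] [ 0.47137008 -0.0099336   0.04613906] 11.75
```

View pics/s8.png

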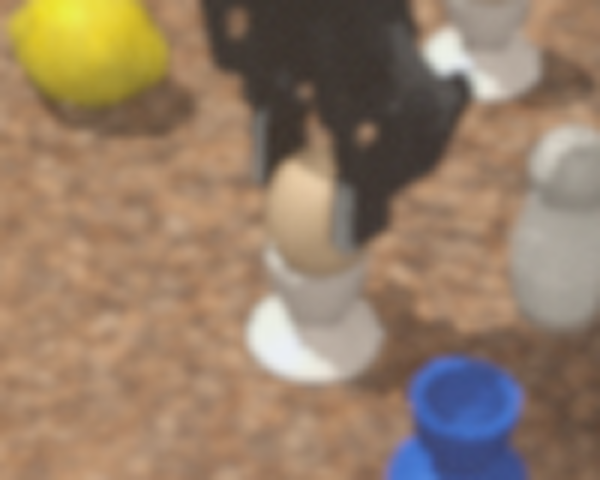

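The egg sits in the cup at the expected height with only 2–4 N of contact. I'll open the fingers slowly.

move_arm([
  [[0, 0, 0.4], [0, 0, 0], 0.06],
  [[0, 0, 0.4], [0, 0, 0], 0.02],
  [[0, 0, 0.4], [0, 0, 0], -0.03],
  [[0, 0, 0.4], [0, 0, 0], -0.08],
  [[0, 0, 0.4], [0, 0, 0], -0.14],
])

```text
clock: 12.38
tcp_pos: [0.4709, -0.01, 0.0454]
orientation: [-0.0, 0.814, 0.581, -0.0]
wrist_force: [-0.1, 0.1, -0.1]
finger_gap: 0.0484
grip_force: 0.0
```

move_arm([
  [[0, 0, 0], [0, 0, 0], -0.3],
  [[0, 0, 0], [0, 0, 0], -0.5],
  [[0, 0, 0], [0, 0, 0], -0.5],
  [[0, 0, 0], [0, 0, 0], -0.5],
])

```text
clock: 12.88
tcp_pos: [0.4712, -0.0099, 0.0456]
orientation: [0.0, 0.814, 0.581, -0.0]
wrist_force: [-0.0, -0.1, 0.5]
finger_gap: 0.0642
grip_force: 0.0
```

move_arm([
  [[0, 0, -10], [0, 0, 0], -0.5],
  [[0, 0, -30], [0, 0, 0], -0.5],
  [[0, 0, -60], [0, 0, 0], -0.5],
  [[0, 0, -100], [0, 0, 0], -0.5],
  [[-30, 0, -130], [0, 0, 0], -0.5],
])

```text
clock: 13.5
tcp_pos: [0.4622, -0.0378, 0.178]
orientation: [0.001, 0.813, 0.582, 0.001]
wrist_force: [0.3, -1.0, -0.4]
finger_gap: 0.064
grip_force: 0.0
```

move_arm([
  [[-40, 0, 0], [0, 0, 0], -0.5],
  [[-70, 0, 0], [0, 0, 0], -0.5],
  [[-70, 0, 0], [0, 0, 0], -0.5],
])

```text
clock: 13.88
tcp_pos: [0.4385, -0.1059, 0.1764]
orientation: [0.001, 0.815, 0.58, 0.0]
wrist_force: [0.0, -0.3, 0.1]
finger_gap: 0.064
grip_force: 0.0
```

```bash
python3 - <<'E'
from h import *
np.set_printoptions(precision=4,suppress=True)
shot('top');p,E=wrist();a=shot('scene');t,R,s=pose();print(t,s['wrist_force'],s['clock'])
for q in(p,a):
    for r in env.landmark_of('egg',q)+env.landmark_of('egg_middle',q)+env.landmark_of('cup_empty',q): print(np.array(r['centre']),round(r['confidence'],2))
w=proj(p,[.4714,-.0099,.06],E).round().astype(int);print(w)
y,x=max(0,w[1]-80),max(0,w[0]-100)
u=cv2.resize(a['pixels'][160:240,270:370,::-1],(400,320),interpolation=cv2.INTER_CUBIC);v=cv2.resize(p['pixels'][y:y+160,x:x+200,::-1],(400,320))
cv2.imwrite('pics/s9.png',np.hstack([u,v]))
E
```

```text
[ 0.4388 -0.1041  0.1759] [ 0.7268 -0.3034 -0.8414] 14.025
[ 0.4683 -0.0128  0.0382] 0.79
[ 0.472  -0.0092  0.0644] 0.63
[ 0.3946  0.1098 -0.0006] 0.95
[ 0.4713 -0.0087  0.0407] 0.84
[0.3962 0.106  0.0198] 0.63
[ 0.472  -0.0084  0.0614] 0.55
[ 0.4685 -0.0105 -0.0004] 0.76
[0.3858 0.0262 0.0014] 0.74
[321  74]
```

View pics/s9.png

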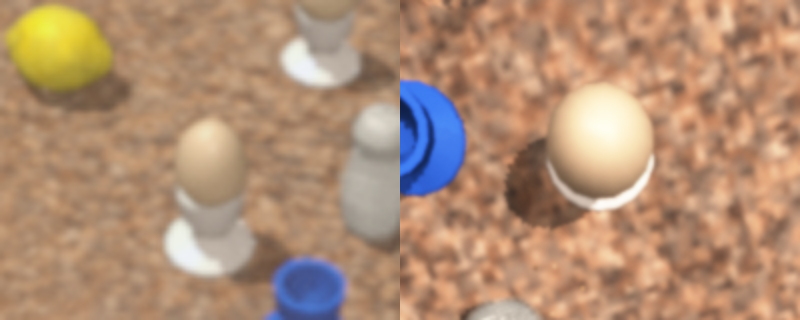

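The egg stands upright in the white cup, and the gripper is clear of it.

```bash
python3 -c "
from workcell import env
print(env.hand_in())"
```

```text
the job is handed in; nothing more can be done
None
```

The egg is upright, blunt end down, in the empty white eggcup; I gripped it at about 24 N at most, set it down with about 4 N, left the other cup and its egg alone, and handed the job in at about 14 s.

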